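# Home and lock the nozzle holder, then throw the changeover toggle

### The arm

A 6-joint arm with a two-finger parallel gripper is mounted at the origin on the work surface. World frame = base frame: x ahead of the robot, y to its left, z up, the work surface at z = 0. Lengths are in m, angles in rad, forces in N, time in s.
With the tool pointing down it reaches from about 0.15 to 0.775 m from the base axis. Payload 6.1 kg.
Tool frame: the origin (TCP) lies at the very end of the fingers, on their centre line; the grasp point (between the pads) lies 19 mm behind it (grasp_offset is the distance from the TCP to the grasp point, in m); z points along the fingers, y is the line along which they close (so a half turn about z gives the same grasp; the last joint's range is limited). The gripper opens to 85 mm and grips with 20 to 120 N. Pads are 22 mm wide; open, the fingers measure 114 mm over their backs; the gripper's body (76 mm by 85 mm) begins 54 mm behind the grasp point. The pads swing forward as they close: fully open they stand 13 mm farther back than shut.
Start: joints at [1.133, 0.126, -0.04, 1.405, 0, 1.571], TCP at [0.223, 0.475, 0.231] pointing down, gripper open.
Joint ranges: [-2.72, 2.72], [-0.95, 1.95], [-1.27, 1.35], [-1.78, 2.02], [-1.46, 1.47], [-3.14, 3.14]. Speed limits (rad/s): [2.39, 2.39, 3.01, 3.14, 3.14, 3.14].

### API

Orientations are given as a unit quaternion [x, y, z, w].
In Python, from station import * gives the robot as it stands. The module is installed in compiled form; this text tells all that it offers.
- The arm moves only by the tool apply_moves, never from a script. Its argument "steps" is a list that holds one entry, the list of rows, each a list of 4 numbers: the shift along the world's x, y, z scaled (see below), then the turn about the world's z scaled (see below). A call has 1 to 12 rows; each row shifts and turns the commanded pose from where the row before left it; what a row does not reach is not made up. The controller multiplies each number of a shift by 40 mm and each number of a turn by pi rad. A row lasts 1/12 s, in which the tool goes at most 41.7 mm and 7.16 degrees, less where a joint would pass 70% of its speed; a pose out of reach is approached as far as the arm can. A call with a number of a shift or a turn outside -1 to 1 is refused whole. A call with a gripper value outside its range is refused whole. "fingers" is the opening, from -1 (shut) to 1 (fully open), set as the call begins (left out, the last holds). The fingers move at their own pace and stop on an object; "squeeze" is the grip in N (left out, the last holds). Time passes only in rows, so rows that do not move let the fingers close. It gives the time, the measured TCP pose, the force, the opening and the grip force at its end, in the units of the state.
- get_state(): the state, without advancing time (a new reading comes with each control period).
- get_image(name): name is "scene" or "top" or "wrist"; returns a dict with "img" (384x512x3 uint8, red, green, blue), "K" (3x3 intrinsics, pixels), "R" (3x3) and "t" (3): a world point X has camera coordinates R X + t. Camera axes: x right, y down, z forward; pixel columns grow to the right and rows downward; lengths in m; the calibration is good to about 2 mm. A picture is of the moment at which its call begins. There is no depth.
- job_done(): hands the job in; it is judged then, once.
The state is a dict: "time_s": time; "joints": joint angles; "joint_velocities": joint speeds; "joint_torque": joint torques, N m; "tcp_pos": TCP position; "tcp_rot": TCP orientation; "ft_force": force on the tool from outside, world axes, zero at the start; "moment": the same for the moment, N m; "gripper_width": opening from 0.0 (shut) to 1.0 (fully open); "finger_force": force on a finger pad.
Only numpy, scipy, OpenCV 4.12 (cv2) and the standard library are available. Lean on these libraries where they do the work, as an engineer would, in place of code of your own. Each camera call takes 0.05 s, during which the arm holds its last target. There are 200 camera calls.

### The job

Get the injector rig ready to run: slide the nozzle holder along its slide until it is fully home against the tall stop block, turn the winged thumb knob on it clockwise as far as it goes to lock it, and only then flip the large bat toggle on the supply box over its centre to the side opposite to where it leans now. Leave the small toggle as it is, do not shift the loose parts lying around, and let go of everything.

Things in the scene. Friction and masses are not known exactly. Their poses are not given: they have to be found in the camera images.
- slide: fixed linear slide on the steel plate (plate top 12 mm above the work surface). Aluminium base 75 mm (x) by 300 mm (y), 14 mm high; the rail runs along its y axis. The tall dark stop block (75 x 28 mm, 62 mm high) stands at the +y end, inner face at y = +125 mm; a low block (30 mm high) closes the -y end. Origin: underside, on the rail's centre line.
- holder (a joint): travel of the nozzle holder carriage along the slide's +y axis, m. 0 = at the low block, 0.110 = home, against the tall stop block. It takes about 3 N to slide and stays where it is left; turning the knob does not move it.
- holder_mid (a point): centre of the carriage's top face (dark steel, 66 mm in x by 130 mm in y), 38 mm above the slide's underside; axes as the slide. At +y 38 mm stands an aluminium clamp block (44 x 44 x 28 mm high) with an upright steel nozzle, 59 mm above this point in all; at y -42 mm is the thumb knob's axis.
- lock (a joint): angle of the thumb knob on the carriage, rad. Near 0 = loose, wing across the rail; grows as it turns clockwise seen from above; 1.3 = its end stop, locked. It takes about 0.05 N m to turn and stays where it is left.
- lock_wing (a point): centre of the upright wing of the black thumb knob, on the knob's vertical axis. The wing is 40 mm long (x axis of this point, turns with the knob), 10 mm thick (y axis) and 26 mm high (13 mm above and below this point); it stands on a round disc of 18 mm radius and 8 mm height that lies on the carriage. Pinch the wing across its thickness from above.
- supply: fixed grey supply box, 90 (x) x 140 (y) x 50 mm high, on the plate; origin centre of its underside. On its top stand two steel bat toggles that swing along the box's x axis: the large one (55 mm long) at y = +35 mm, the small one (28 mm long) at y = -40 mm. Each starts leaning to either the -x or the +x side, independently.
- pump (a joint): angle of the large bat toggle, rad: -0.42 = leaning to the box's -x side, 0 = upright, +0.42 = leaning to +x; starts at either end. It goes over centre: top-heavy, it tips away from upright to whichever end is nearer and stays there. About 1.5 N along the box's x axis, 30 mm up the lever, flips it.
- pump_pivot (a point): pivot of the large toggle, 4 mm above the box top; axes as the box. The lever is a 55 mm long round steel bat from here, 14 mm in diameter near its tip and 8 mm at the root.
- pump_tip (a point): end of the large toggle's lever, 55 mm from the pivot; z axis along the lever.
- lamp (a joint): angle of the small bat toggle, same sense and range as the large one; starts at either end and must stay there.
- adapter_mid (a point): centre of a loose steel adapter box with a latch on top, 80 x 110 mm, 49 mm high (this point is 21 mm above its underside); bystander.
- connector_mid (a point): centre of a loose brass quick connector standing upright, 31 mm diameter, 46 mm high; bystander.
- shield_mid (a point): centre of a loose clear acrylic shield block, 30 x 90 mm, 70 mm high; bystander.
- injector_mid (a point): centre of a loose black oxide injector body lying down, about 153 mm long along its y axis, 42 mm high at its stub; bystander.
- lamp_tip (a point): end of the small toggle's lever, 28 mm from its pivot (4 mm above the box top); 9 mm in diameter at the tip.

How it is judged:
By the outcome, as a careful person would: the job done as asked, in the order asked, and still so for the second after the job is handed in, with the robot touching nothing.
It also fails if it takes over 48 s, if anything falls off the work surface, if the arm or the gripper's body presses on something with over 40 N, if the wrist force passes 120 N, or if a joint passes its speed limit or range.

## Working session

There is one attempt and no reset: what is moved stays moved. The work goes in short steps, Python scripts to look and compute and a tool call to move; the robot and the scene stay as the last step left them, time stands still between calls to the robot, and variables do not carry over. Pictures are saved under pics/ and viewed, at most 10 in all, crops included, and the job is handed in when it is done.

Besides the shell and the picture viewer there is one more tool, called as name([rows], argument=value, ...), one row to a line, values as JSON. apply_moves: Moves the arm, as the interface text tells. Shifts and turns lie within -1 to 1; 1 stands for 40 mm of shift or pi rad of turn. Its arguments: {"type":"object","properties":{"steps":{"type":"array"},"fingers":{"type":"number"},"squeeze":{"type":"number"}},"required":["steps"]}

```bash
mkdir -p pics
cat > h.py <<'E'
from station import *
import numpy as np, cv2
def ray(c,u,v,z):
    d=c["R"].T@np.linalg.inv(c["K"])@np.array([u,v,1.]); o=-c["R"].T@c["t"]
    return o+d*(z-o[2])/d[2]
def proj(c,X):
    p=c["K"]@(c["R"]@np.array(X)+c["t"]); return p[:2]/p[2]
def snap(n,f,crop=None,s=1.5):
    c=get_image(n); im=c["img"][:,:,::-1]
    if crop: x0,y0,x1,y1=crop; im=im[y0:y1,x0:x1]
    cv2.imwrite("pics/"+f,cv2.resize(im,None,fx=s,fy=s,interpolation=cv2.INTER_CUBIC)); return c
E
python3 - <<'E'
from h import *
for n in("top","scene"):
    c=snap(n,n+"1.png"); print(n,c["K"].tolist(),(-c["R"].T@c["t"]).tolist(),c["R"].round(3).tolist())
s=get_state();print(s["tcp_pos"],s["tcp_rot"],s["ft_force"],s["time_s"])
E
```

```text
top [[379.64766350480414, 0.0, 254.77311158574662], [0.0, 379.64766350480414, 191.7286872651904], [0.0, 0.0, 1.0]] [0.39056745474162036, 0.021365695824424304, 0.918506797093868] [[-0.176, -0.984, 0.005], [-0.96, 0.17, -0.223], [0.219, -0.044, -0.975]]
scene [[363.37796745014714, 0.0, 255.991829390988], [0.0, 363.37796745014714, 193.26649055822548], [0.0, 0.0, 1.0]] [1.120199569887014, -0.3279483372106832, 0.5262671618718109] [[0.517, 0.856, -0.025], [0.45, -0.296, -0.843], [-0.728, 0.424, -0.538]]
[0.22242126 0.47514757 0.23059478] [ 2.17157907e-01  9.76136217e-01 -7.11467609e-04 -1.49877400e-04] [ 0.43022701 -0.43114296  0.39289594] 0.1
```

View pics/top1.png

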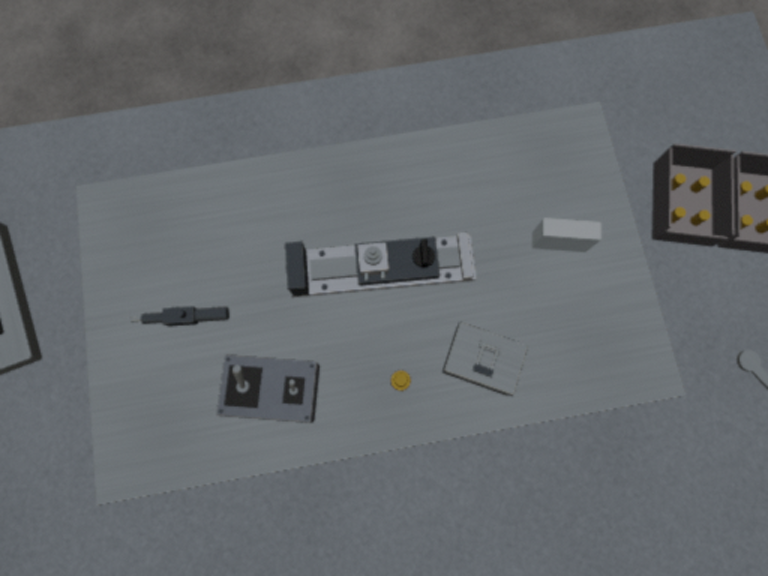

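View pics/scene1.png

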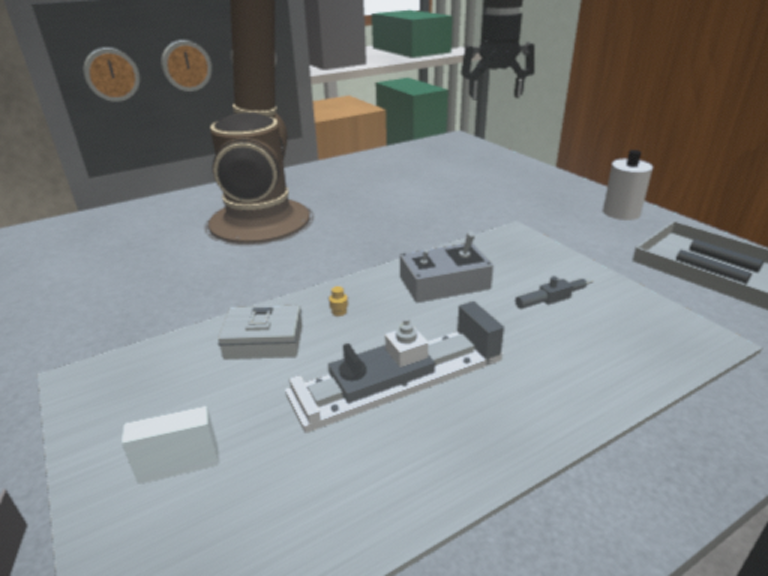

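The top picture (px at 1.5x) shows the slide with its stop block at (297,268), the knob at (424,253), the clamp and nozzle at (373,255), and the low block at (467,257). The supply box is at (268,388), with the large toggle's root at (242,386) and tip at (237,370), and the small toggle at (293,388).

Run:
```python
from h import *
c=get_image("top"); r=lambda u,v,z:ray(c,u/1.5,v/1.5,z).round(4)
P=dict(wingtop=(424,240,.084),wingtop_b=(424,264,.084),disc=(424,254,.058),nozzle=(373,252,.109),
carTL=(357,244,.05),carTR=(437,238,.05),carBR=(439,279,.05),carBL=(359,284,.05),
baseBL=(308,293,.026),baseBR=(475,279,.026),
bTL=(226,355,.062),bTR=(318,362,.062),bBR=(314,421,.062),bBL=(220,414,.062),piv=(242,386,.066),tip=(237,369,.116),spiv=(293,390,.066),stip=(292,381,.091),
stopTL=(287,243,.074),stopTR=(304,242,.074),stopBR=(307,289,.074),conn=(401,380,.05),adTL=(460,323,.061))
for k,v in P.items(): print(k,r(*v))
# wing mask
im=c["img"]; g=im.max(2).astype(int)
k=im[150:190,265:305].max(2); print(k[::2,::2])
```

```text
wingtop [ 0.6401 -0.0927  0.084 ]
wingtop_b [ 0.6027 -0.0854  0.084 ]
disc [ 0.6253 -0.0918  0.058 ]
nozzle [ 0.6276 -0.0114  0.109 ]
carTL [0.6623 0.009  0.05  ]
carTR [ 0.65   -0.1184  0.05  ]
carBR [ 0.5833 -0.1083  0.05  ]
carBL [0.5973 0.0168 0.05  ]
baseBL [0.6026 0.0996 0.026 ]
baseBR [ 0.5785 -0.1691  0.026 ]
bTL [0.5213 0.2315 0.062 ]
bTR [0.4868 0.0973 0.062 ]
bBR [0.4028 0.116  0.062 ]
bBL [0.4369 0.2501 0.062 ]
piv [0.4711 0.2126 0.066 ]
tip [0.4909 0.2054 0.116 ]
spiv [0.4522 0.1394 0.066 ]
stip [0.4632 0.1355 0.091 ]
stopTL [0.6753 0.1157 0.074 ]
stopTR [0.6723 0.0896 0.074 ]
stopBR [0.5977 0.096  0.074 ]
conn [ 0.4395 -0.0208  0.05  ]
adTL [ 0.5076 -0.1245  0.061 ]
[[120 121 121 120 120 120 119 120 120 121 121 121 121 120 121 121 122 121
  122 121]
 [118 119 119 120 121 120 121 120 121 121 123 122 122 121 120 122 121 121
  121 119]
 [120 121 119 121 122 120 121 121 122 121 121 122 122 120 121 120 121 121
  122 122]
 [122 122 123 123 122 121 121 119 120 119 121 121 120 120 123 124 123 123
  124 123]
 [121 119 120 120 118 113 100 100  95  89  88  83  84 127 138 139 142 1
[... 589 characters left out ...]
 122 121
  121 122]
 [ 66  64  66  65  65  47  30  33  19  30  26  32  52  66 116 123 123 124
  123 122]
 [ 65  62  64  64  63  63  41  32  15   8  11  33  62  66 111 121 121 121
  119 119]
 [ 65  64  65  63  64  65  63  55  37  40  52  64  64  64  81  83  84  89
  101 101]
 [ 66  66  66  63  64  64  65  65  63  63  66  64  64  66 127 147 147 146
  150 150]
 [ 66  65  65  65  66  65  66  65  63  63  63  64  63  62 116 148 106  87
  142 150]
 [ 64  64  63  65  64  63  61  60  59  56  49  44  37  41 126 147  83  74
  141 152]
 [ 42  40  40  46  41  48  57  64  83  90 105 127 134 136 149 151 142 136
  148 150]
 [127 132 134 136 138 141 145 148 148 147 130 117 104 103 107 100  93  93
   89 100]]
```

apply_moves([
  [[0.4,-0.58,0,0.005],[0.4,-0.58,0,0.005],[0.4,-0.58,0,0.005],[0.4,-0.58,0,0.005],[0.4,-0.58,0,0.005],[0.4,-0.58,0,0.005],[0.4,-0.58,0,0.005],[0.4,-0.58,0,0.005],[0.4,-0.58,0,0.005],[0.4,-0.58,0,0.005],[0.4,-0.58,0,0.005],[0.4,-0.58,0,0.005]],
], fingers=-0.1)

```text
time_s: 1.15
tcp_pos: [0.415, 0.1957, 0.2311]
tcp_rot: [0.124, 0.992, -0.0, -0.0]
ft_force: [-0.5, 0.7, 0.0]
gripper_width: 0.45
finger_force: 0.0
```

apply_moves([
  [[0.4,-0.58,0,0.005],[0.4,-0.58,0,0.005],[0.4,-0.58,0,0.005],[0.4,-0.58,0,0.005],[0.4,-0.58,0,0.005],[0.4,-0.58,0,0.005],[0.4,-0.58,0,0.005],[0.4,-0.58,0,0.005],[0.4,-0.58,0,0.005],[0.4,-0.58,0,0.005],[0,0,0,0],[0,0,0,0]],
])

```text
time_s: 2.15
tcp_pos: [0.5748, -0.036, 0.2303]
tcp_rot: [0.047, 0.999, 0.0, -0.001]
ft_force: [-0.9, 0.9, 0.5]
gripper_width: 0.451
finger_force: 0.0
```

Run:
```python
from h import *
c=snap("wrist","w1.png"); s=get_state(); print(s["tcp_pos"],s["joints"].round(3),s["tcp_rot"].round(4))
print([proj(c,p)*1.5 for p in [(.6194,-.092,.084),(.6194,-.092,.058),(.6276,-.0114,.109)]])
```

```text
[ 0.5743228 -0.0351792  0.2306592] [-0.061  0.224  0.077  1.425  0.     0.032] [ 4.670e-02  9.989e-01  2.000e-04 -7.000e-04]
[array([303.63568891, 338.03415982]), array([309.61150857, 321.81306738]), array([439.25221459, 357.10776847])]
```

View pics/w1.png

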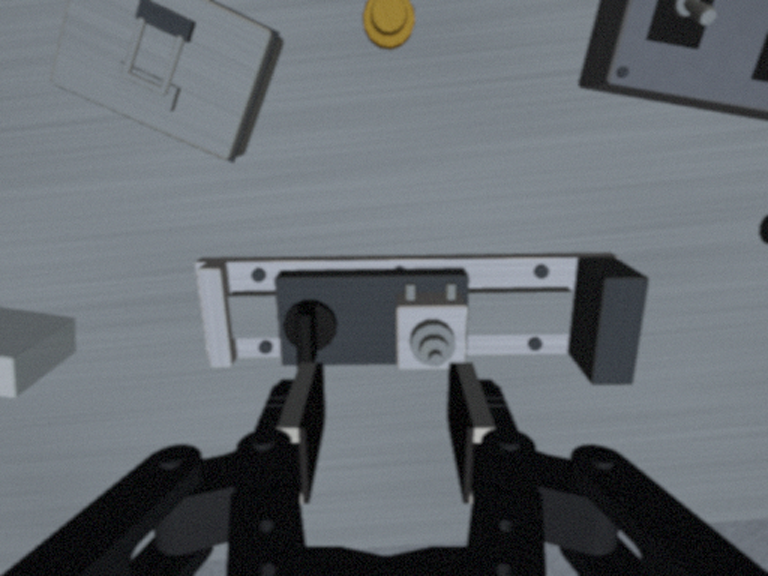

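The wrist picture shows the knob disc at (311,325), with the wing end-on at (306,338), across the rail. Both agree with my estimate to within 1–2 mm.

apply_moves([
  [[0.285,-0.35,0,0],[0.285,-0.35,0,0],[0.285,-0.35,0,0],[0.285,-0.35,0,0],[0,0,-0.45,0],[0,0,-0.45,0],[0,0,-0.45,0],[0,0,-0.45,0],[0,0,-0.45,0],[0,0,-0.45,0],[0,0,-0.4,0],[0,0,0,0]],
])

```text
time_s: 3.2
tcp_pos: [0.6177, -0.0892, 0.104]
tcp_rot: [0.045, 0.999, 0.0, -0.003]
ft_force: [-0.6, -1.0, 0.2]
gripper_width: 0.454
finger_force: 0.0
```

Run:
```python
from h import *
c=snap("wrist","w2.png",(120,100,400,384),2); s=get_state(); print(s["tcp_pos"],s["tcp_rot"].round(4),s["ft_force"])
```

```text
[ 0.61843829 -0.08951856  0.10588045] [ 4.54e-02  9.99e-01  3.00e-04 -1.80e-03] [-0.36882993 -0.51637873 -0.75577571]
```

View pics/w2.png

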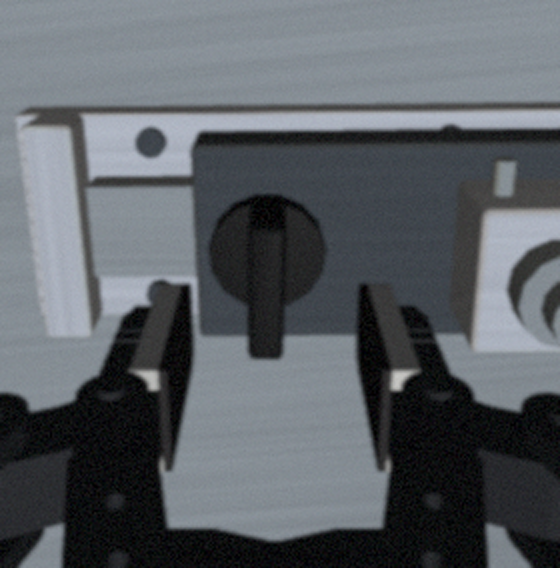

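The wing, at (266,290) in the crop, stands between the pads at (175) and (375), nearly centred and parallel to them. I'll go down and pinch it.

apply_moves([
  [[0,0,-0.34,0],[0,0,-0.34,0],[0,0,-0.34,0],[0,0,0,0],[0,0,0,0]],
])

```text
time_s: 3.67
tcp_pos: [0.6201, -0.0904, 0.0674]
tcp_rot: [0.046, 0.999, 0.0, -0.0]
ft_force: [0.5, -0.1, 0.7]
gripper_width: 0.448
finger_force: 0.0
```

apply_moves([
  [[0,0,0,0],[0,0,0,0],[0,0,0,0],[0,0,0,0],[0,0,0,0],[0,0,0,0],[0,0,0,0],[0,0,0,0]],
], fingers=-1, squeeze=40)

```text
time_s: 4.33
tcp_pos: [0.621, -0.091, 0.0682]
tcp_rot: [0.046, 0.999, -0.0, 0.001]
ft_force: [-1.3, 1.0, 5.8]
gripper_width: 0.106
finger_force: 41.6
```

apply_moves([
  [[0.016,0.175,0,0],[0.016,0.175,0,0],[0.016,0.175,0,0],[0.016,0.175,0,0],[0.016,0.175,0,0],[0.016,0.175,0,0],[0.016,0.175,0,0],[0.016,0.175,0,0],[0.016,0.175,0,0],[0.016,0.175,0,0],[0,0,0,0]],
])

```text
time_s: 5.25
tcp_pos: [0.6268, -0.0202, 0.0682]
tcp_rot: [0.046, 0.999, -0.0, 0.001]
ft_force: [-3.5, 1.2, 7.6]
gripper_width: 0.102
finger_force: 41.8
```

apply_moves([
  [[0.005,0.05,0,0],[0.005,0.05,0,0],[0.005,0.05,0,0],[0.005,0.05,0,0],[0,0,0,0],[0,0,0,0]],
])

```text
time_s: 5.75
tcp_pos: [0.6274, -0.0133, 0.0682]
tcp_rot: [0.046, 0.999, -0.0, 0.001]
ft_force: [-4.7, -1.3, 8.9]
gripper_width: 0.102
finger_force: 41.9
```

apply_moves([
  [[0.002,0.025,0,0],[0.002,0.025,0,0],[0.002,0.025,0,0],[0.002,0.025,0,0],[0,0,0,0],[0,0,0,0]],
])

```text
time_s: 6.25
tcp_pos: [0.6274, -0.0126, 0.0682]
tcp_rot: [0.047, 0.999, -0.004, 0.001]
ft_force: [-5.1, -12.5, 7.9]
gripper_width: 0.105
finger_force: 41.9
```

apply_moves([
  [[0.002,0.03,0,0],[0,0,0,0],[0,0,0,0],[-0.02,-0.1,0,0],[0,0,0,0]],
])

```text
time_s: 6.67
tcp_pos: [0.6274, -0.013, 0.0682]
tcp_rot: [0.047, 0.999, -0.001, 0.001]
ft_force: [-1.6, -2.2, 7.2]
gripper_width: 0.101
finger_force: 41.8
```

apply_moves([
  [[0,0,0,-0.033],[0,0,0,-0.033],[0,0,0,-0.033],[0,0,0,-0.033],[0,0,0,-0.033],[0,0,0,-0.033],[0,0,0,-0.033],[0,0,0,-0.033],[0,0,0,-0.033],[0,0,0,-0.033],[0,0,0,0],[0,0,0,0]],
])

```text
time_s: 7.67
tcp_pos: [0.6287, -0.0111, 0.0682]
tcp_rot: [0.534, 0.846, 0.002, 0.001]
ft_force: [2.7, 1.7, 5.7]
gripper_width: 0.103
finger_force: 41.6
```

Run:
```python
from h import *
s=get_state(); r=s["tcp_rot"]; print(s["tcp_pos"],np.degrees(2*np.arctan2(r[0],r[1])),s["ft_force"],s["moment"],s["joints"].round(3))
```

```text
[ 0.62868185 -0.01114203  0.0682397 ] 64.50850840365578 [2.73803167 1.72397487 5.73198453] [ 0.58373604 -0.51054615 -0.05804315] [-1.800e-02  3.600e-01 -1.000e-01  1.107e+00  1.000e-03  1.108e+00]
```

apply_moves([
  [[0,0,0,-0.02],[0,0,0,-0.02],[0,0,0,-0.02],[0,0,0,-0.02],[0,0,0,-0.01],[0,0,0,0],[0,0,0,0]],
])

```text
time_s: 8.25
tcp_pos: [0.6292, -0.0111, 0.0682]
tcp_rot: [0.647, 0.763, 0.002, 0.002]
ft_force: [5.0, 1.4, 4.5]
gripper_width: 0.103
finger_force: 41.9
```

Run:
```python
from h import *
s=get_state(); r=s["tcp_rot"]; print(s["tcp_pos"],np.degrees(2*np.arctan2(r[0],r[1])),s["ft_force"],s["moment"],s["joint_torque"].round(2))
```

```text
[ 0.62920898 -0.01112225  0.06823258] 80.61390889817316 [5.01286344 1.4066774  4.53955342] [ 0.47645214 -0.88330941  0.50887234] [ -2.08 -53.96  29.45   1.84  -0.67   0.58]
```

apply_moves([
  [[0,0,0,-0.012],[0,0,0,0],[0,0,0,0],[0,0,0,0]],
])

```text
time_s: 8.58
tcp_pos: [0.6292, -0.0111, 0.0682]
tcp_rot: [0.661, 0.751, 0.002, 0.002]
ft_force: [5.0, 1.4, 5.9]
gripper_width: 0.103
finger_force: 49.1
```

Run:
```python
from h import *
s=get_state(); r=s["tcp_rot"]; print(s["tcp_pos"],np.degrees(2*np.arctan2(r[0],r[1])),s["ft_force"],s["moment"])
```

```text
[ 0.62923857 -0.01112355  0.06824893] 82.72968592119977 [5.01037551 1.42463585 5.85670486] [ 0.42738482 -0.98383607  0.97486811]
```

The moment climbs against the end stop, so the knob is locked. I'll release it, lift and check.

apply_moves([
  [[0,0,0,0],[0,0,0,0],[0,0,0,0],[0,0,0,0],[0,0,0,0],[0,0,0,0]],
], fingers=-0.1)

```text
time_s: 9.08
tcp_pos: [0.6266, -0.0119, 0.0661]
tcp_rot: [0.663, 0.749, -0.0, -0.0]
ft_force: [0.9, -0.1, -0.5]
gripper_width: 0.45
finger_force: 0.0
```

apply_moves([
  [[0,0,0.3,0],[0,0,0.4,0],[0,0,0.5,0],[0,0,0.5,0],[0,0,0.5,0],[0,0,0.5,0],[-0.5,0.5,0.5,0],[-0.5,0.5,0.4,0],[-0.5,0.5,0,0],[-0.5,0.5,0,0],[0,0,0,0]],
], fingers=-0.1)

```text
time_s: 10.0
tcp_pos: [0.5442, 0.0708, 0.2127]
tcp_rot: [0.662, 0.75, 0.001, -0.0]
ft_force: [1.3, -0.9, 0.3]
gripper_width: 0.446
finger_force: 0.0
```

Run:
```python
from h import *
s=get_state(); print(s["tcp_pos"],s["tcp_rot"].round(3),s["ft_force"],s["time_s"])
a=snap("top","t2.png",(120,130,340,300),3); 
b=snap("scene","s2.png",(180,130,360,290),4)
for n,c,(x,y),k in(("t",a,(120,130),3),("s",b,(180,130),4)):
    print(n,[((proj(c,p)-(x,y))*k).round() for p in[(.4709,.2077,.066),(.4709+.022*.968,.2077-.022*.249,.116),(.4709-.022*.968,.2077+.022*.249,.116)]])
```

```text
[0.54424624 0.07075131 0.21266343] [ 0.662  0.75   0.001 -0.   ] [ 1.30912179 -0.9199048   0.28068522] 10.0
t [array([131., 381.]), array([118., 345.]), array([110., 409.])]
s [array([510., 157.]), array([528., 102.]), array([500.,  73.])]
```

View pics/t2.png

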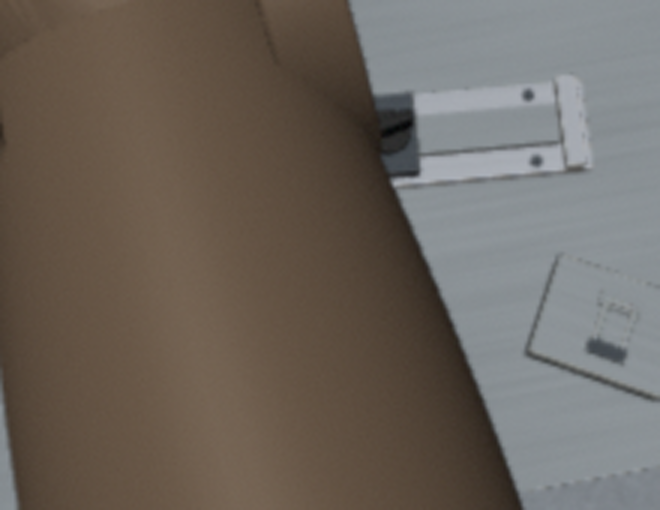

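View pics/s2.png

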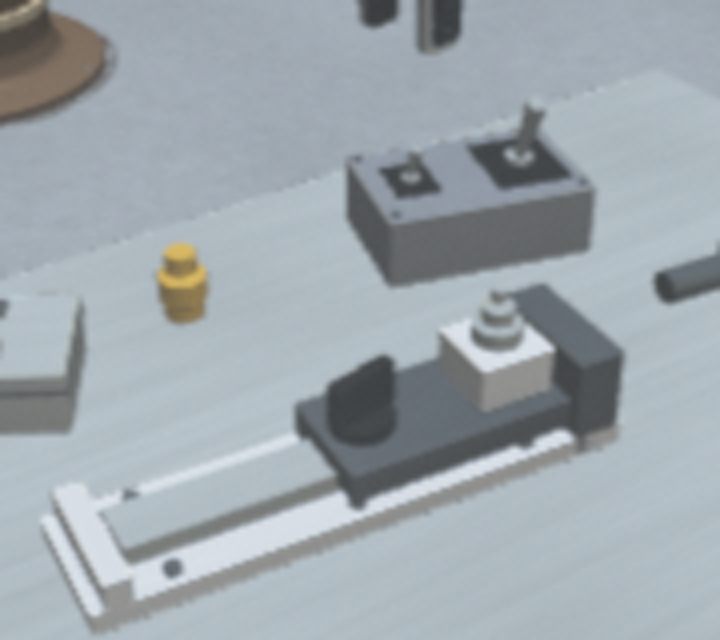

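The scene crop shows the carriage against the stop, the wing turned nearly along the rail, and the large toggle root at (520,157) with its tip at (533,107), leaning to +x as measured. I'll shut the fingers and come down on its +x side.

apply_moves([
  [[-0.07,0.63,0,-0.024],[-0.07,0.63,0,-0.024],[-0.07,0.63,0,-0.024],[-0.07,0.63,0,-0.024],[-0.07,0.63,0,-0.024],[0,0,0,0],[0,0,-0.45,0],[0,0,-0.45,0],[0,0,-0.45,0],[0,0,-0.45,0],[0,0,0,0]],
], fingers=-1)

```text
time_s: 11.02
tcp_pos: [0.532, 0.1926, 0.1348]
tcp_rot: [0.792, 0.611, -0.003, -0.001]
ft_force: [-0.8, 0.1, -0.6]
gripper_width: 0.001
finger_force: 0.0
```

Run:
```python
from h import *
s=get_state(); print(s["tcp_pos"],s["tcp_rot"].round(3),s["ft_force"],s["time_s"])
snap("wrist","w3.png",None,1.2)
```

```text
[0.53195072 0.19259482 0.13482865] [ 0.792  0.611 -0.003 -0.001] [-0.82996648  0.0914823  -0.6289011 ] 11.0167
```

View pics/w3.png

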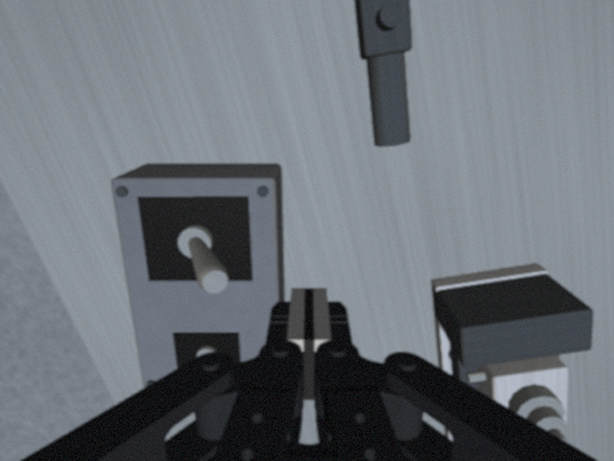

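The wrist picture shows the lever's tip at (213,281) and root at (195,241), left of the shut fingers at (308,320), with the path clear.

Run:
```python
from h import *
c=get_image("wrist"); t=ray(c,214/1.2,280/1.2,.117); p=ray(c,195/1.2,241/1.2,.067); print(t,p)
q=get_state()["tcp_pos"]; ex=np.array([.968,-.249]); ey=np.array([.249,.968])
for v in(t,p): print((v[:2]-q[:2])@ex,(v[:2]-q[:2])@ey)
```

```text
[0.4936989  0.20532338 0.117     ] [0.47259001 0.21023246 0.067     ]
-0.04123267985817458 0.0017702487463659919
-0.06288845208971708 0.0012661198866380802
```

apply_moves([
  [[0,0,-0.46,0],[0,0,-0.46,0],[0,0,0,0],[-0.145,0.037,0,0],[-0.145,0.037,0,0],[-0.145,0.037,0,0],[-0.145,0.037,0,0],[-0.145,0.037,0,0],[-0.145,0.037,0,0],[-0.145,0.037,0,0],[0,0,0,0]],
])

```text
time_s: 12.03
tcp_pos: [0.4908, 0.2049, 0.1019]
tcp_rot: [0.791, 0.612, -0.0, -0.0]
ft_force: [-0.7, -0.6, 0.4]
gripper_width: 0.003
finger_force: 0.0
```

apply_moves([
  [[-0.097,0.025,0,0],[-0.097,0.025,0,0],[-0.097,0.025,0,0],[0,0,0,0],[0,0,0,0]],
])

```text
time_s: 12.45
tcp_pos: [0.4805, 0.2077, 0.1016]
tcp_rot: [0.791, 0.611, -0.0, -0.0]
ft_force: [-0.0, -0.4, -0.7]
gripper_width: 0.002
finger_force: 0.0
```

Run:
```python
from h import *
s=get_state(); print(s["tcp_pos"],s["ft_force"],s["time_s"])
snap("wrist","w4.png",None,1.2)
```

```text
[0.48049879 0.20765908 0.10159732] [-0.03185602 -0.36425239 -0.73531364] 12.45
```

View pics/w4.png

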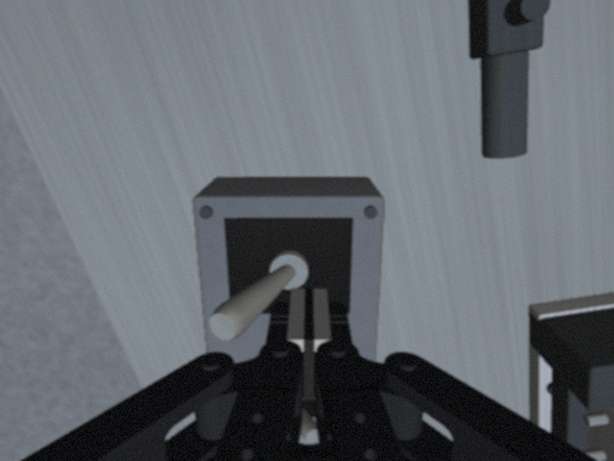

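The lever's tip at (228,320) now lies left of its root at (290,268), so it has flipped to -x, clear of the fingers. I'll back off the way I came and lift.

apply_moves([
  [[0.2,-0.05,0,0],[0.2,-0.05,0,0],[0.2,-0.05,0.3,0],[0,0,0.6,0],[0,0,0.7,0],[0,0,0.7,0],[0,0,0.5,0],[-0.5,0.5,0.3,0],[-0.5,0.7,0,0],[-0.5,0.7,0,0],[-0.5,0.7,0,0],[-0.5,0.7,0,0]],
])

```text
time_s: 13.5
tcp_pos: [0.4049, 0.3347, 0.2259]
tcp_rot: [0.792, 0.611, 0.0, 0.0]
ft_force: [1.1, 1.0, -0.3]
gripper_width: 0.003
finger_force: 0.0
```

apply_moves([
  [[-0.5,0.7,0,0],[-0.5,0.7,0,0],[-0.5,0.7,0,0],[-0.3,0.7,0,0],[0,0,0,0],[0,0,0,0]],
])

```text
time_s: 14.0
tcp_pos: [0.3327, 0.447, 0.2252]
tcp_rot: [0.791, 0.612, -0.0, 0.0]
ft_force: [-0.1, 0.0, -0.7]
gripper_width: -0.0
finger_force: 0.0
```

Run:
```python
from h import *
s=get_state(); print(s["tcp_pos"],s["ft_force"],s["time_s"])
a=get_image("top")["img"][100:300,60:370,::-1]; b=get_image("scene")["img"][130:290,130:410,::-1]
f=lambda i:cv2.resize(i,(560,int(560*i.shape[0]/i.shape[1])))[:299]
cv2.imwrite("pics/f.png",np.vstack([f(a),f(b)]))
```

```text
[0.33269901 0.44700796 0.22516884] [-0.07005472  0.04882662 -0.68930801] 14.0
```

View pics/f.png

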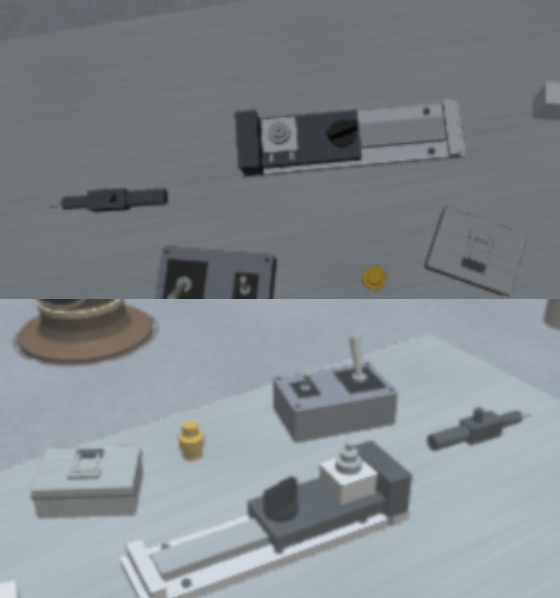

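The final picture shows the carriage against the stop block, the wing turned to about its end stop, the large toggle leaning to -x and the small one unchanged. The loose parts are where they were.

```bash
python3 -c "
from station import *
print(job_done())"
```

```text
the job is handed in; nothing more can be done
None
```

The job is handed in at about 14 s: the holder is home, the knob was then locked, and last the large toggle was flipped to the box's -x side, with the small toggle and loose parts left alone and the gripper clear of everything.

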